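# Load the amber filter and close the reader tray

## Robot

A 6-joint arm with a two-finger parallel gripper is mounted at the origin on the work surface. World frame = base frame: x ahead of the robot, y to its left, z up, the work surface at z = 0. Lengths are in mm, angles in rad, forces in N, time in s.
With the tool pointing down it reaches from about 350 to 775 mm from the base axis. Payload 7.3 kg.
Tool frame: the origin (TCP) lies at the very end of the fingers, on their centre line; the grasp point (between the pads) lies 19 mm behind it; z points along the fingers, y is the direction in which the jaws open and shut (so a half turn about z gives the same grasp; the last joint's range is limited). The gripper opens to 92 mm and grips with 3 to 60 N. Pads are 19 mm wide; open, the fingers measure 130 mm over their backs; the gripper's body (75 mm by 190 mm) begins 47 mm behind the grasp point.
Start: joints at [-1.264, 0.342, 1.524, -0, 1.275, -0.146], TCP at [229.704, -472.103, 226.741] pointing down, gripper open.
Joint ranges: [-2.53, 2.53], [-0.77, 2.02], [0.04, 2.7], [-1, 4.14], [0.28, 2.66], [-3.11, 3.11]. Speed limits (rad/s): [2.57, 2.57, 3.14, 3.14, 3.14, 3.14].

## Interface

Orientations are given as [roll, pitch, yaw] about the fixed x, y, z axes, in that order (R = Rz(yaw) Ry(pitch) Rx(roll)).
In Python, from plant import bot gives the robot as it stands.
- The arm moves only by the tool arm_command, never from a script. Its argument "targets" is a list of rows, each an object of numbers: "x", "y", "z": the shift along the world's x, y, z in cm; "roll": the turn about the world's z in rad. In form: [{"x": .., "y": .., "z": .., "roll": ..}, ...]. A call has 1 to 8 rows; each row is the pose to reach, as a shift and turn from the pose commanded when the call began; what a row does not reach only later rows make up. A row lasts 1/12 s, in which the tool goes at most 41.7 mm and 7.16 degrees, less where a joint would pass 70% of its speed; a pose out of reach is approached as far as the arm can. A call with a gripper value outside its range is refused whole. "fingers" is the opening, from 0 (shut) to 1 (fully open), set as the call begins (left out, the last holds). The fingers move at their own pace and stop on an object; the grip force is fixed at half the most. Time passes only in rows, so rows that repeat a pose let the fingers close. It gives the time, the measured TCP pose, the force and the opening at its end, in the units of the state.
- bot.get_obs(): the state, without advancing time (a new reading comes with each control period).
- bot.capture(name): name is "scene" or "top" or "wrist"; returns a dict with "img" (420x560x3 uint8, blue, green, red), "fx", "fy", "cx", "cy" (pixels), "position" and "rotation" of the camera in the world; the wrist camera has in their place "hand_eye" (4x4, takes a point from camera to tool coordinates, whose origin is the TCP and whose axes are the flange's). Camera axes: x right, y down, z forward; pixel columns grow to the right and rows downward; lengths in mm; the calibration is good to about 2 mm. The wrist camera is an equidistant fisheye: a pixel r from the principal point sees the ray r / f radians off the axis. A picture is of the moment at which its call begins: read the wrist's pose just before it. There is no depth.
- bot.close_job(): hands the job in, once; it reports no verdict.
The state is a dict: "time": time; "joint_positions": joint angles; "dq": joint speeds; "tau": joint torques, N m; "tool_pos": TCP position; "tcp_rot": TCP orientation; "contact_force": force on the tool from outside, world axes, zero at the start; "moment": the same for the moment, N m; "grip_width": finger opening in mm.
Only numpy, scipy, OpenCV 4.12 (cv2) and the standard library are available. Lean on these libraries where they do the work, as an engineer would, in place of code of your own. Each camera call takes 0.05 s, during which the arm holds its last target.

## Task

Nudge the amber filter disc across the open tray of the plate reader until it drops flat into the round recess; only push it, never lift it. Then push the tray into the reader until it is fully home, and leave all the other things on the bench where they are.

Things in the scene. Friction and masses are not known exactly. Their poses are not given: they have to be found in the camera images.
- filter: Amber filter: disc 50 mm in diameter and 8 mm thick, about 50 g, dark metal rim with an amber window on top (39 mm). Lies loose and flat on the open tray, on the part between the recess and the tray's teal front. Origin: centre of its underside; z up.
- recess (a point): Centre of the FLOOR of the round recess in the tray, moving with the tray: recess 54 mm in diameter, 7 mm deep, dark floor, so the seated disc (8 mm) stands 1 mm above the deck. The aluminium deck around it is flat and level, 30 mm above the bench, 170 mm wide (local y) and from the recess's centre reaches 120 mm towards the tray's outer end (local -x), where it ends level with the top of the teal front panel. Axes as the reader's.
- tray_front (a point): Middle of the outer face of the tray's teal front panel, 18 mm above the bench, 128 mm from the recess's centre along local -x. The panel is upright, 174 mm wide, 24 mm high (6 to 30 mm above the bench); it is pushed along local +x to close the tray. Axes as the reader's.
- tray (a joint): How far the tray is out, in m: 0 is fully home in the reader (end stop), 0.1 fully out (end stop); 0.09 to 0.1 at the start. Slides straight along the reader's local x with about 5 N of friction and stays where it is left.
- reader: White plate reader, fixed to the bench. Origin on the bench under the middle of its front face; local -x is the way the tray comes out, local y across the tray, z up. Low front part 260 mm wide, 60 mm high and 100 mm deep (local x 0 to 0.1); behind it the main body, 200 mm high (tilted screen up to 225 mm), to local x 0.32. The slot for the tray leaves 12 mm above the deck. With the tray home its front panel's outer face is 78 mm in front of the reader's front face.
- spare: Spare filter lying on the bench beside the tray, same 50 x 8 mm disc but with a blue window; to be left alone. Origin: centre of its underside.
- timer: White bench timer lying flat, 64 x 64 x 23 mm, beside the tray; to be left alone. Origin: centre of its underside.
- tipbox: Box of pipette tips with pink top, 85 x 122 mm, 66 mm high; to be left alone. Origin: centre of its underside.
- wellplate: Yellow well plate, 85 x 127 mm, 14 mm high; to be left alone. Origin: centre of its underside.
- pipette: White pipette lying on the bench, about 270 mm long along its x, 24 mm thick; to be left alone. Origin: on the bench, near the middle of its length.
Mind the look-alikes: they are no part of the job. What is shaped like the filter but yellow is not meant.

How it is judged (in metres and radians):
On the way, in this order (a step that is already met when the one before it is completed fails the run):
1. the amber filter lies flat in the recess while the tray is still out (horizontal distance between filter and recess below 0.005 m and z of filter in the frame of recess below 0.0015 m and angle between filter's own z axis and vertical below 0.05 rad and value of joint tray above 0.02 m), for 0.2 s.
2. the tray is fully home with the filter in its recess (horizontal distance between filter and recess below 0.005 m and z of filter in the frame of recess below 0.0015 m and angle between filter's own z axis and vertical below 0.05 rad and value of joint tray below 0.004 m), for 0.2 s.
At the end, for the whole second after the job is handed in: The amber filter rests flat in the recess (centre within 5 mm, underside within 1.5 mm of the recess floor, tilt under 0.05 rad), at rest, and the tray is home (joint under 4 mm) (all of step 2 and linear speed of filter below 0.01 m/s); the robot touches nothing.
It fails at once if the amber filter is lifted more than 6 mm above the tray deck (height (world z) of filter above 0.036 m).
It fails at once if one of the other things on the bench is moved more than 15 mm (distance of any of spare, timer, tipbox, wellplate, pipette from where it was at the start of the episode above 0.015 m).
It also fails if it takes over 42 s, if anything falls off the work surface, if the arm or the gripper's body presses on something with over 40 N, if the wrist force passes 120 N, or if a joint passes its speed limit or range.

## Working session

There is one attempt and no reset: what is moved stays moved. The work goes in short steps, Python scripts to look and compute and a tool call to move; the robot and the scene stay as the last step left them, time stands still between calls to the robot, and variables do not carry over. Pictures are saved under pics/ and viewed, and the job is handed in when it is done.

Besides the shell and the picture viewer there is one more tool, called after "Call:" as name([rows], argument=value, ...), one row to a line, values as JSON. arm_command: Moves the arm, as the interface text tells. Its arguments: {"type":"object","properties":{"targets":{"type":"array","items":{"type":"object","properties":{"x":{"type":"number"},"y":{"type":"number"},"z":{"type":"number"},"roll":{"type":"number"}}}},"fingers":{"type":"number"}},"required":["targets"]}

```bash
mkdir -p pics; ls
python3 - <<'E'
from plant import bot
import cv2
o=bot.get_obs()
print({k:o[k] for k in('time','tool_pos','tcp_rot','grip_width','contact_force')})
for n in('scene','top'):
    c=bot.capture(n); cv2.imwrite(f'pics/{n}0.png',c['img'])
    print(n,c['fx'],c['fy'],c['cx'],c['cy'],c['position'],c['rotation'])
E
```

```text
pics
{'time': 0.0, 'tool_pos': array([ 229.56010064, -471.68271757,  226.04212936]), 'tcp_rot': array([-3.14003433e+00, -2.08489271e-04,  4.52806384e-01]), 'grip_width': 91.7877082963683, 'contact_force': array([-0.01910198, -1.11402479, -0.54835417])}
scene 503.9069970652446 503.9069970652446 280.6296473376386 206.85736454789142 [1274.12388207 -677.52636092  770.27125697] [-2.25973774 -0.01512193  0.97459151]
top 383.9139724457976 383.9139724457976 281.11595536027653 204.90645526822232 [ 432.31218002 -151.31872419  989.19123076] [-3.01857395 -0.02919676 -1.56160737]
```

View pics/scene0.png

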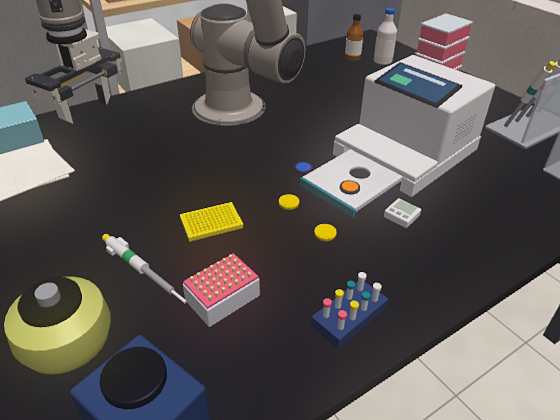

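View pics/top0.png

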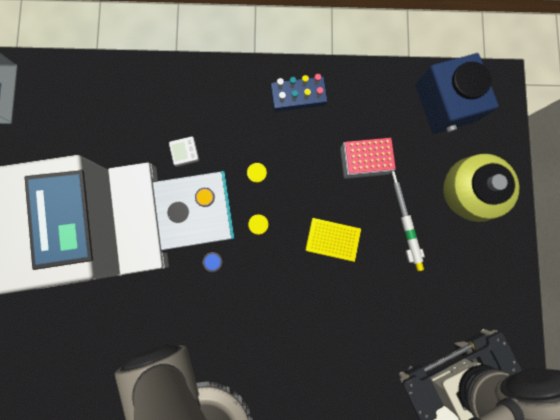

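The amber disc is on the tray at top-view (205,197) and the dark recess is at (178,212). The blue spare at (212,262) and two yellow look-alikes at (257,172) and (258,224) are off the tray. I'll confirm this in an enlarged crop and measure.

```bash
cat > h.py <<'E'
import numpy as np, cv2
from scipy.spatial.transform import Rotation as Ro
from plant import bot
def ray(c,uv):
    uv=np.atleast_2d(uv).astype(float)
    R=Ro.from_euler('xyz',c['rotation']).as_matrix()
    d=np.c_[(uv[:,0]-c['cx'])/c['fx'],(uv[:,1]-c['cy'])/c['fy'],np.ones(len(uv))]@R.T
    return np.array(c['position']),d
def onz(c,uv,z):
    p,d=ray(c,uv); t=(z-p[2])/d[:,2]; return p+d*t[:,None]
def proj(c,P):
    R=Ro.from_euler('xyz',c['rotation']).as_matrix()
    q=(np.atleast_2d(P)-c['position'])@R
    return np.c_[q[:,0]/q[:,2]*c['fx']+c['cx'],q[:,1]/q[:,2]*c['fy']+c['cy']]
def blobs(img,lo,hi,amin=30,roi=None):
    h=cv2.cvtColor(img,cv2.COLOR_BGR2HSV); m=cv2.inRange(h,lo,hi)
    if roi:
        k=np.zeros_like(m); x0,y0,x1,y1=roi; k[y0:y1,x0:x1]=255; m&=k
    cs,_=cv2.findContours(m,cv2.RETR_EXTERNAL,cv2.CHAIN_APPROX_NONE)
    return sorted([c for c in cs if cv2.contourArea(c)>amin],key=cv2.contourArea,reverse=True)
E
python3 - <<'E'
from h import *
T=bot.capture('top');S=bot.capture('scene')
crop=cv2.resize(T['img'][130:290,100:280],None,fx=4,fy=4,interpolation=cv2.INTER_CUBIC);cv2.imwrite('pics/crop1.png',crop[:600])
crop=cv2.resize(S['img'][130:250,270:430],None,fx=5,fy=5,interpolation=cv2.INTER_CUBIC);cv2.imwrite('pics/crop2.png',crop)
for n,c,roi in(('top',T,(150,160,245,280)),('scene',S,(295,140,415,215))):
    for nm,lo,hi,z in(('amber',(8,150,120),(20,255,255),38),('teal',(80,100,50),(98,255,255),30),('dark',(0,0,0),(180,255,110),30),('blue',(105,120,60),(125,255,255),8)):
        for b in blobs(c['img'],lo,hi,20,roi)[:4]:
            (u,v),wh,a=cv2.minAreaRect(b)
            print(n,nm,cv2.contourArea(b),np.round([u,v,*wh,a],1),onz(c,(u,v),z)[0].round(1))
            if nm=='teal': print(onz(c,cv2.boxPoints(cv2.minAreaRect(b)),z).round(0).tolist())
E
```

```text
top teal 188.5 [227.9 204.4  69.7   3.9  81.6] [550.9 -44.7  30. ]
[[638.0, -25.0, 30.0], [640.0, -34.0, 30.0], [466.0, -64.0, 30.0], [464.0, -55.0, 30.0]]
top dark 5230.5 [197.  219.5  94.  119.   -0. ] [511.9  31.   30. ]
top dark 277.0 [177.5 212.   18.   19.   90. ] [530.1  80.   30. ]
top blue 173.5 [212.  261.5  15.   14.   90. ] [408.2  -6.1   8. ]
scene amber 112.0 [349.5 185.5   9.   15.   90. ] [568.3  16.1  38. ]
scene teal 88.0 [327.9 194.1  65.5   5.   33.9] [558.7 -41.9  30. ]
[[468.0, -61.0, 30.0], [458.0, -45.0, 30.0], [642.0, -24.0, 30.0], [650.0, -39.0, 30.0]]
scene dark 2942.5 [354.5 177.   74.  119.   90. ] [540.3  57.2  30. ]
scene dark 133.5 [359.5 172.5   9.   19.   90. ] [532.4  80.5  30. ]
scene dark 42.0 [349.5 187.9  19.3  10.8   3.8] [568.   17.4  30. ]
scene blue 88.5 [303. 166.   8.  14.  90.] [406.4  -3.3   8. ]
```

View pics/crop1.png

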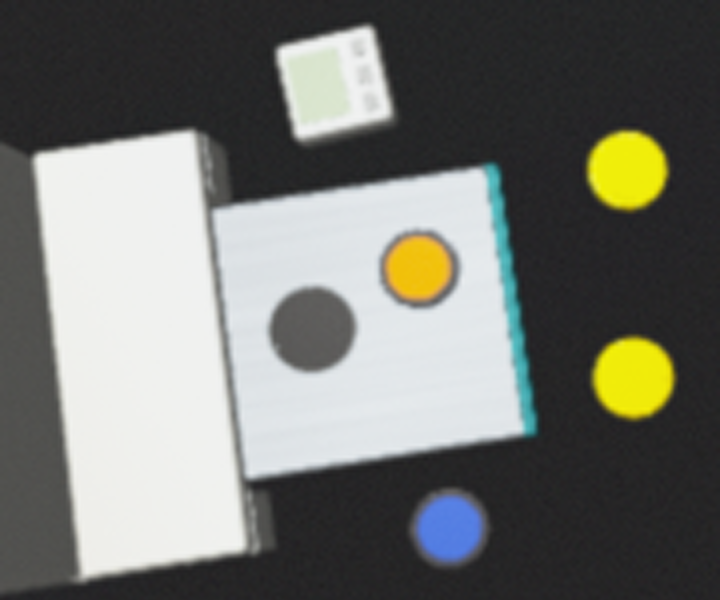

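View pics/crop2.png

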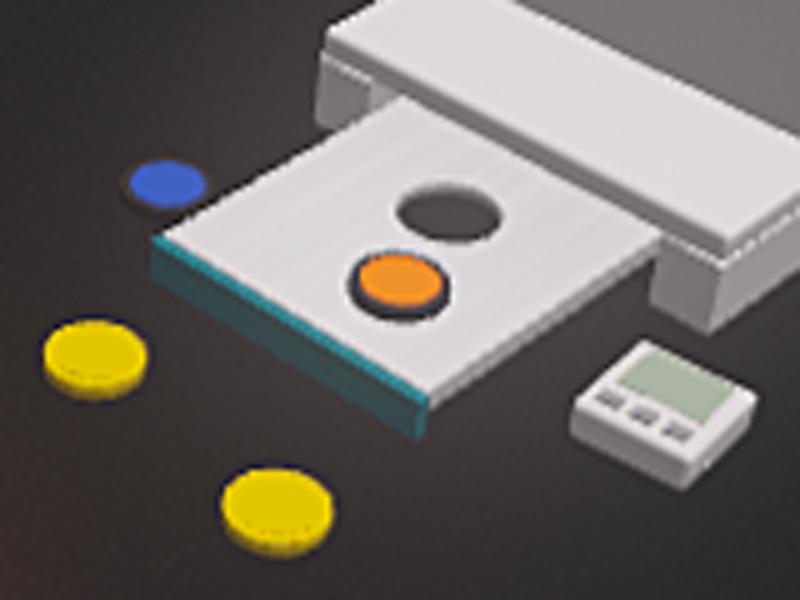

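Crop confirmed: the amber-windowed, dark-rimmed disc lies on the deck between the recess and the teal front. The yellow and blue discs are off the tray. Now exact figures.

```bash
cat > m.py <<'E'
from h import *
def measure(roiT=(150,160,245,280),roiS=(295,140,415,215)):
    T=bot.capture('top');S=bot.capture('scene')
    for n,c,roi in(('top',T,roiT),('scene',S,roiS)):
        h=cv2.cvtColor(c['img'],cv2.COLOR_BGR2HSV)
        for b in blobs(c['img'],(8,120,120),(27,255,255),30,roi)[:2]:
            M=cv2.moments(b);uv=(M['m10']/M['m00'],M['m01']/M['m00'])
            print(n,'amber',M['m00'],np.round(uv,1),'z38',onz(c,uv,38)[0].round(1),'z31',onz(c,uv,31)[0].round(1))
        bs=blobs(c['img'],(80,90,40),(98,255,255),20,roi)
        if bs:
            p=np.vstack([b[:,0] for b in bs]);r=cv2.minAreaRect(p)
            print(n,'teal',np.round(r[0],1),onz(c,cv2.boxPoints(r),30).round(0)[:,:2].tolist())
    return T,S
E
python3 - <<'E'
from m import *
T,S=measure()
for n,c in(('top',T),('scene',S)):
  for b in blobs(c['img'],(26,150,120),(34,255,255),30)[:6]:
    (u,v),r=cv2.minEnclosingCircle(b)
    if r<15: print(n,'yellow',round(u),round(v),round(r,1),onz(c,(u,v),8)[0].round(0))
# deck white mask in top
h=cv2.cvtColor(T['img'],cv2.COLOR_BGR2HSV)
m=cv2.inRange(h,(0,0,150),(180,60,255)); k=np.zeros_like(m);k[165:252,157:224]=255
cs=cv2.findContours(m&k,cv2.RETR_LIST,cv2.CHAIN_APPROX_NONE)[0]
for b in cs:
  if cv2.contourArea(b)>100: print('hole?',cv2.contourArea(b),cv2.fitEllipse(b),onz(T,cv2.fitEllipse(b)[0],30)[0].round(1),onz(T,cv2.fitEllipse(b)[0],38)[0].round(1))
E
```

```text
top amber 185.0 [204.1 196.6] z38 [568.7  14.1  38. ] z31 [569.7  15.3  31. ]
top teal [227.9 204.4] [[638.0, -25.0], [640.0, -35.0], [465.0, -65.0], [464.0, -55.0]]
scene amber 116.0 [349.4 185.6] z38 [568.4  15.8  38. ] z31 [561.6  22.5  31. ]
scene teal [328. 194.] [[468.0, -61.0], [457.0, -44.0], [642.0, -24.0], [650.0, -39.0]]
top yellow 258 224 10.2 [ 504. -120.    8.]
top yellow 256 172 9.9 [ 639. -114.    8.]
top yellow 420 266 4.3 [ 400. -534.    8.]
scene yellow 325 231 10.4 [ 640. -112.    8.]
scene yellow 288 200 9.6 [ 505. -119.    8.]
scene yellow 339 293 4.4 [ 799. -203.    8.]
scene yellow 354 305 4.3 [ 838. -197.    8.]
hole? 382.0 ((177.60707092285156, 211.9004669189453), (21.83297348022461, 22.399967193603516), 66.33810424804688) [530.3  79.8  30. ] [529.5  77.8  38. ]
hole? 315.0 ((204.3587646484375, 196.86184692382812), (19.894033432006836, 20.351821899414062), 108.83499908447266) [569.1  14.7  30. ] [568.   13.3  38. ]
hole? 4427.0 ((189.33436584472656, 211.15870666503906), (73.00616455078125, 85.53995513916016), 36.25790023803711) [532.6  50.8  30. ] [531.7  49.1  38. ]
```

Call:
arm_command([
  {"x": 2.5, "y": 3.1, "z": 0, "roll": 0.115},
  {"x": 5, "y": 6.2, "z": 0, "roll": 0.23},
  {"x": 7.5, "y": 9.3, "z": 0, "roll": 0.345},
  {"x": 10, "y": 12.4, "z": 0, "roll": 0.46},
  {"x": 12.5, "y": 15.5, "z": 0, "roll": 0.575},
  {"x": 15, "y": 18.6, "z": 0, "roll": 0.69},
  {"x": 17.5, "y": 21.7, "z": 0, "roll": 0.805},
  {"x": 20, "y": 24.8, "z": 0, "roll": 0.92},
], fingers=0.27)

```text
time: 0.97
tool_pos: [430.6, -222.4, 226.9]
tcp_rot: [3.141, 0.0, 1.378]
contact_force: [1.2, -1.0, -0.1]
grip_width: 43.0
```

Call:
arm_command([
  {"x": 2.3, "y": 2.8, "z": -1, "roll": 0.104},
  {"x": 4.6, "y": 5.7, "z": -2.5, "roll": 0.208},
  {"x": 6.9, "y": 8.6, "z": -4, "roll": 0.312},
  {"x": 9.2, "y": 11.5, "z": -6, "roll": 0.416},
  {"x": 11.5, "y": 14.4, "z": -8, "roll": 0.52},
  {"x": 13.8, "y": 17.2, "z": -10, "roll": 0.624},
  {"x": 16.1, "y": 20, "z": -12, "roll": 0.727},
  {"x": 16.1, "y": 20, "z": -12, "roll": 0.727},
])

```text
time: 1.63
tool_pos: [591.4, -18.8, 102.0]
tcp_rot: [-3.139, -0.005, 2.109]
contact_force: [-1.5, -0.4, 0.9]
grip_width: 24.5
```

Run:
```python
from h import *
o=bot.get_obs()
print({k:o[k] for k in('time','tool_pos','tcp_rot','grip_width','contact_force','joint_positions')})
c=bot.capture('wrist');cv2.imwrite('pics/w1.png',c['img']);print(c['fx'],c['cx'],c['cy'],c['hand_eye'])
c=bot.capture('scene');cv2.imwrite('pics/s1.png',cv2.resize(c['img'][80:280,240:480],None,fx=3,fy=3))
```

```text
{'time': 1.6333, 'tool_pos': array([591.4192773 , -18.8168377 , 101.95926218]), 'tcp_rot': array([-3.13873386, -0.0048473 ,  2.10929383]), 'grip_width': 24.52633934739754, 'contact_force': array([-1.46384863, -0.36094485,  0.86902712]), 'joint_positions': array([-0.16229176,  0.5842444 ,  1.49398208,  0.00212365,  1.06867785,
       -0.70182322])}
325.19226210127806 283.1315321869008 208.70287286966106 [[-1.01594958e-04 -9.63420030e-01 -2.67995962e-01  7.15944342e+01]
 [ 9.99999879e-01  3.08397587e-05 -4.89957334e-04  1.48843008e+00]
 [ 4.80299640e-04 -2.67995980e-01  9.63419911e-01 -1.58308330e+02]
 [ 0.00000000e+00  0.00000000e+00  0.00000000e+00  1.00000000e+00]]
```

View pics/w1.png

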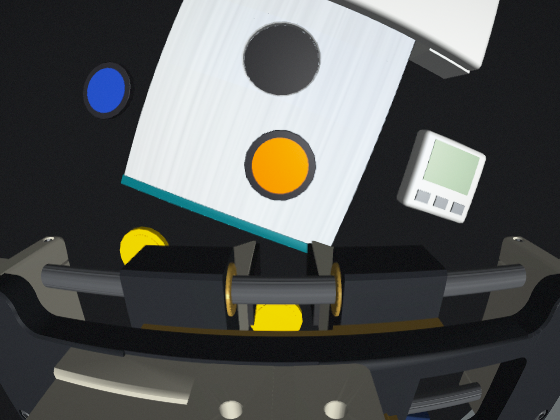

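View pics/s1.png

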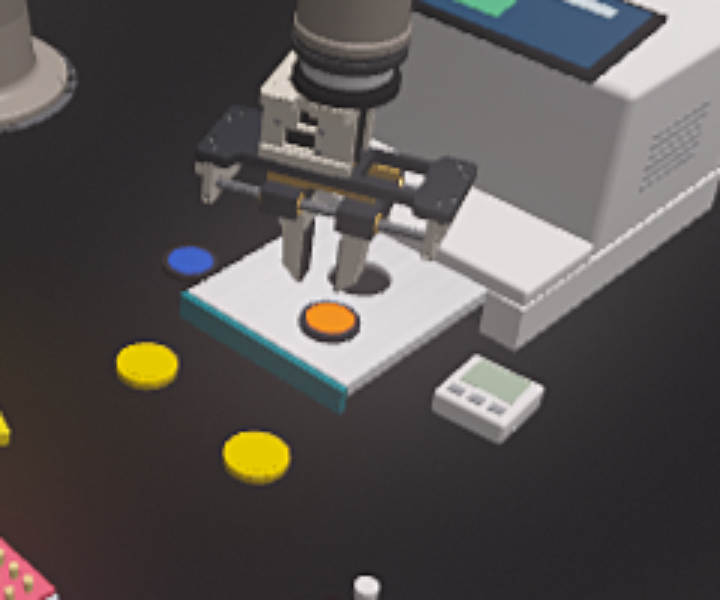

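```bash
cat > w.py <<'E'
from h import *
def wrist(name=None):
    o=bot.get_obs(); c=bot.capture('wrist')
    if name: cv2.imwrite(name,c['img'])
    c['T']=np.eye(4);c['T'][:3,:3]=Ro.from_euler('xyz',o['tcp_rot']).as_matrix();c['T'][:3,3]=o['tool_pos']
    c['W']=c['T']@np.array(c['hand_eye']);c['o']=o
    return c
def wonz(c,uv,z):
    d=np.array(uv,float)-[c['cx'],c['cy']];r=np.hypot(*d);th=r/c['fx']
    v=np.r_[d/r*np.sin(th),np.cos(th)]; v=c['W'][:3,:3]@v;p=c['W'][:3,3]
    return p+v*(z-p[2])/v[2]
def find(c):
    out={}
    for nm,lo,hi,z in(('amber',(8,120,100),(27,255,255),38),):
        for b in blobs(c['img'],lo,hi,300)[:2]:
            P=np.array([wonz(c,q,z)[:2] for q in b[:,0]],np.float32)
            (x,y),(a,bb),_=cv2.fitEllipse(P); print(nm,cv2.boundingRect(b),np.round([x,y,a,bb],1))
    m=cv2.inRange(cv2.cvtColor(c['img'],cv2.COLOR_BGR2HSV),(0,0,0),(180,255,110))
    for b in cv2.findContours(m,cv2.RETR_EXTERNAL,cv2.CHAIN_APPROX_NONE)[0]:
        if 1000<cv2.contourArea(b)<20000:
            P=np.array([wonz(c,q,30)[:2] for q in b[:,0]],np.float32)
            (x,y),(a,bb),_=cv2.fitEllipse(P); print('dark',cv2.boundingRect(b),np.round([x,y,a,bb],1))
E
python3 - <<'E'
from w import *
c=wrist();print(c['o']['time'],c['o']['tool_pos'],c['o']['tcp_rot']);find(c)
E
```

```text
1.7333 [590.42222561 -22.7472968  105.1514193 ] [-3.13937165e+00 -1.70251682e-03  2.10189423e+00]
amber (256, 133, 56, 56) [569.4  15.5  38.9  39.2]
amber (254, 304, 52, 27) [631.5 -95.9  29.7  47.4]
dark (248, 126, 71, 69) [569.8  14.9  50.   50. ]
dark (247, 20, 75, 71) [531.2  81.5  51.8  52.6]
```

Wrist view: amber disc at (284,161), recess at (284,56). The push line and the tool yaw match, so I descend behind the disc.

Call:
arm_command([
  {"z": -2.5},
  {"z": -5},
  {"z": -6.8},
  {"z": -7.1},
  {"z": -7.1},
  {"z": -7.1},
  {"z": -7.1},
])

```text
$.targets[0]: bad value
```

Run:
```python
from w import *
for i in range(4):
    c=wrist('pics/w2.png');print(c['o']['time'],c['o']['tool_pos'],c['o']['tcp_rot'],c['o']['contact_force'])
find(c)
```

```text
1.7833 [590.48833842 -23.91257774 106.33224227] [-3.14063729e+00 -3.76416913e-04  2.10009293e+00] [ 0.55860888 -0.66376876  1.04635232]
1.8333 [590.60878897 -24.64678194 107.12420335] [3.14145371e+00 4.78665992e-04 2.09884483e+00] [ 0.39897137 -0.02860083  0.72043862]
1.8833 [590.68009795 -25.07759092 107.61381544] [3.14076655e+00 9.89582863e-04 2.09817599e+00] [0.26452818 0.61344581 1.14419706]
1.9333 [590.71044183 -25.26445583 107.86332715] [3.14038693e+00 1.19851483e-03 2.09781409e+00] [0.95494959 0.15811108 0.47501744]
amber (257, 129, 56, 56) [569.4  15.5  38.9  39.2]
amber (255, 304, 52, 27) [633.1 -99.4  29.4  46.8]
dark (249, 122, 71, 69) [569.8  14.9  49.9  49.9]
dark (248, 18, 74, 70) [531.2  81.4  51.9  52.6]
```

Call:
arm_command([
  {"x": 0, "y": 0, "z": -1.5, "roll": 0},
  {"x": 0, "y": 0, "z": -3, "roll": 0},
  {"x": 0, "y": 0, "z": -4.5, "roll": 0},
  {"x": 0, "y": 0, "z": -5.8, "roll": 0},
  {"x": 0, "y": 0, "z": -6.6, "roll": 0},
  {"x": 0, "y": 0, "z": -7.0, "roll": 0},
  {"x": 0, "y": 0, "z": -7.1, "roll": 0},
  {"x": 0, "y": 0, "z": -7.1, "roll": 0},
])

```text
time: 2.65
tool_pos: [591.0, -24.5, 36.3]
tcp_rot: [3.141, 0.001, 2.099]
contact_force: [-0.2, 0.2, 0.4]
grip_width: 24.7
```

Run:
```python
from w import *
for i in range(8):
    c=wrist('pics/w2.png');print(c['o']['time'],c['o']['tool_pos'].round(1),c['o']['tcp_rot'].round(3),c['o']['contact_force'].round(1))
find(c)
```

```text
2.65 [591.  -24.5  36.3] [3.141e+00 1.000e-03 2.099e+00] [-0.2  0.2  0.4]
2.7 [591.2 -24.4  36.6] [3.140e+00 1.000e-03 2.099e+00] [ 0.3  0.4 -0.3]
2.75 [591.3 -24.3  36.7] [3.14e+00 1.00e-03 2.10e+00] [-0.4 -0.5  0.7]
2.8 [591.2 -24.2  36.6] [3.14e+00 1.00e-03 2.10e+00] [-0.  -1.5  0.2]
2.85 [591.2 -24.2  36.5] [3.14e+00 1.00e-03 2.10e+00] [0.2 0.1 0.2]
2.9 [591.1 -24.1  36.4] [3.141e+00 1.000e-03 2.100e+00] [ 1.2  0.8 -0.1]
2.95 [591.  -24.1  36.3] [3.141e+00 1.000e-03 2.100e+00] [ 0.3 -0.2  0.4]
3.0 [590.9 -24.1  36.1] [3.141 0.    2.1  ] [ 0.9 -0.2  0.9]
amber (244, 135, 80, 80) [569.5  15.6  38.9  39.2]
amber (91, 293, 38, 22) [ 516.  -106.5   14.    27.7]
dark (233, 124, 101, 99) [570.   14.7  51.1  51.2]
dark (231, 0, 106, 76) [533.2  78.1  43.4  55.3]
```

View pics/w2.png

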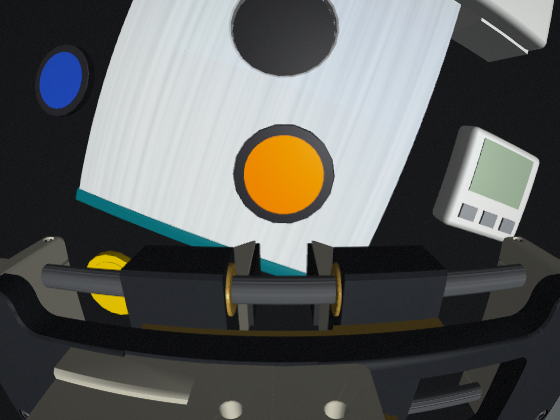

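Call:
arm_command([
  {"x": -0.1, "y": 0.17, "z": -0.1, "roll": 0},
  {"x": -0.4, "y": 0.69, "z": -0.25, "roll": 0},
  {"x": -0.9, "y": 1.56, "z": -0.25, "roll": 0},
  {"x": -1.5, "y": 2.6, "z": -0.25, "roll": 0},
  {"x": -2.1, "y": 3.65, "z": -0.25, "roll": 0},
  {"x": -2.7, "y": 4.7, "z": -0.25, "roll": 0},
  {"x": -3.2, "y": 5.55, "z": -0.25, "roll": 0},
  {"x": -3.6, "y": 6.25, "z": -0.25, "roll": 0},
])

```text
time: 3.72
tool_pos: [553.9, 39.9, 33.4]
tcp_rot: [-3.142, -0.0, 2.101]
contact_force: [0.1, -1.6, 0.2]
grip_width: 24.5
```

Run:
```python
from w import *
for i in range(5):
    c=wrist('pics/w3.png');print(c['o']['time'],c['o']['tool_pos'].round(1),c['o']['tcp_rot'].round(3),c['o']['contact_force'].round(1))
find(c)
```

```text
3.7167 [553.9  39.9  33.4] [-3.142 -0.     2.101] [ 0.1 -1.6  0.2]
3.7667 [553.2  40.7  33.3] [-3.141e+00 -1.000e-03  2.101e+00] [-0.5  0.7 -0. ]
3.8167 [553.9  39.9  33.3] [-3.141 -0.     2.102] [-0.3 -0.8  0.1]
3.8667 [554.5  39.1  33.4] [3.141 0.    2.101] [-0.3  0.1  0.3]
3.9167 [554.9  38.6  33.4] [3.141 0.    2.1  ] [ 0.6 -0.7 -0.3]
amber (243, 159, 80, 79) [538.9  68.1  39.   39.2]
```

View pics/w3.png

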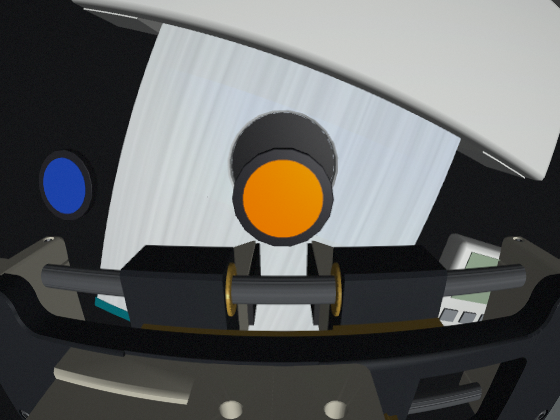

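Disc is centred on the line, 15 mm short of the recess. I'll push on slowly.

Call:
arm_command([
  {"x": -0.15, "y": 0.26, "z": 0, "roll": 0},
  {"x": -0.35, "y": 0.6, "z": 0, "roll": 0},
  {"x": -0.5, "y": 0.87, "z": 0, "roll": 0},
  {"x": -0.62, "y": 1.08, "z": 0, "roll": 0},
  {"x": -0.74, "y": 1.29, "z": 0, "roll": 0},
  {"x": -0.86, "y": 1.5, "z": 0, "roll": 0},
  {"x": -0.96, "y": 1.68, "z": 0, "roll": 0},
  {"x": -1.0, "y": 1.75, "z": 0, "roll": 0},
])

```text
time: 4.63
tool_pos: [544.4, 56.3, 33.2]
tcp_rot: [-3.141, -0.0, 2.1]
contact_force: [-0.3, -0.4, 0.2]
grip_width: 24.7
```

Run:
```python
from w import *
for i in range(5):
    c=wrist('pics/w4.png');print(c['o']['time'],c['o']['tool_pos'].round(1),c['o']['tcp_rot'].round(3),c['o']['contact_force'].round(1))
find(c)
```

```text
4.6333 [544.4  56.3  33.2] [-3.141 -0.     2.1  ] [-0.3 -0.4  0.2]
4.6833 [544.5  56.3  33.2] [-3.142 -0.     2.1  ] [-0.3  0.6 -0.1]
4.7333 [544.6  56.1  33.2] [ 3.142 -0.     2.1  ] [0.5 0.7 0. ]
4.7833 [544.7  56.   33.2] [3.142 0.    2.1  ] [-0.6 -0.8  0.4]
4.8333 [544.8  55.9  33.3] [3.141 0.    2.1  ] [ 0.5 -0.5  0.1]
amber (245, 169, 77, 74) [530.7  82.6  37.3  37.4]
```

View pics/w4.png

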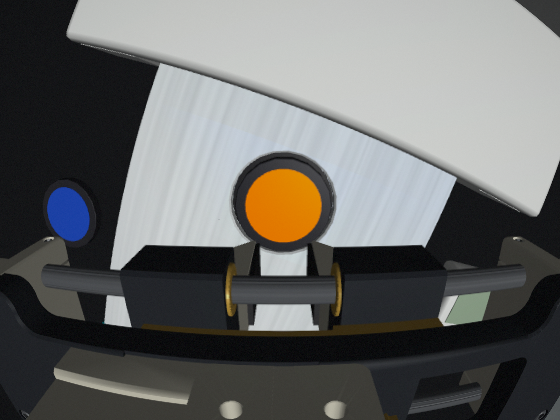

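The disc's fitted window shrank to the 7 mm-lower size and sits inside the recess ring at (284,203), so it is seated. Next I lift clear, shut the fingers, turn and go in front of the teal panel.

Call:
arm_command([
  {"x": 0, "y": 0, "z": 0.5, "roll": 0},
  {"x": 0, "y": 0, "z": 2, "roll": 0},
  {"x": 0, "y": -1, "z": 4.5, "roll": -0.06},
  {"x": 0.2, "y": -3.5, "z": 6, "roll": -0.12},
  {"x": 0.5, "y": -6.5, "z": 6.5, "roll": -0.18},
  {"x": 0.8, "y": -9.5, "z": 6.5, "roll": -0.24},
  {"x": 1.1, "y": -12.2, "z": 6.5, "roll": -0.3},
  {"x": 1.2, "y": -13.7, "z": 6.5, "roll": -0.36},
], fingers=0.27)

```text
time: 5.55
tool_pos: [557.2, -84.1, 99.0]
tcp_rot: [3.14, 0.001, 1.735]
contact_force: [-0.5, -0.4, 0.1]
grip_width: 24.9
```

Call:
arm_command([
  {"x": 0, "y": 0, "z": 0, "roll": 0},
  {"x": 0, "y": 0, "z": 0, "roll": 0},
  {"x": 0, "y": 0, "z": -1, "roll": 0},
  {"x": 0, "y": 0, "z": -2, "roll": 0},
  {"x": 0, "y": 0, "z": -2, "roll": 0},
], fingers=0)

```text
time: 5.97
tool_pos: [555.1, -79.6, 75.7]
tcp_rot: [-3.138, -0.002, 1.742]
contact_force: [0.4, 0.4, -1.5]
grip_width: 1.2
```

Run:
```python
from w import *
from m import measure
for i in range(3):
    c=wrist('pics/w5.png');print(c['o']['time'],c['o']['tool_pos'].round(1),c['o']['tcp_rot'].round(3),c['o']['contact_force'].round(1),c['o']['grip_width'])
find(c)
for b in blobs(c['img'],(80,90,40),(98,255,255),100)[:2]:
    r=cv2.boundingRect(b); print('teal',r)
T,S=measure(); 
cv2.imwrite('pics/s5.png',cv2.resize(S['img'][100:260,260:460],None,fx=4,fy=3.75,interpolation=cv2.INTER_CUBIC))
```

```text
5.9667 [555.1 -79.6  75.7] [-3.138e+00 -2.000e-03  1.742e+00] [ 0.4  0.4 -1.5] 1.1721857389905854
6.0167 [555.5 -79.8  76.5] [-3.138e+00 -2.000e-03  1.742e+00] [ 0.2  0.4 -0.9] 0.2979765612598253
6.0667 [556.1 -80.1  77.3] [-3.140e+00 -1.000e-03  1.741e+00] [1.3 0.6 0.4] 0.37783798291695403
amber (179, 224, 61, 26) [508.9 -90.5  16.3  45.7]
amber (261, 0, 51, 12) [534.4  64.2   8.1  32.7]
teal (156, 167, 259, 13)
top amber 81.5 [181.1 211.2] z38 [531.3  69.2  38. ] z31 [532.   70.9  31. ]
scene amber 79.0 [360.5 172.4] z38 [541.6  74.7  38. ] z31 [534.6  81.9  31. ]
scene teal [326.5 196.4] [[481.0, -79.0], [464.0, -54.0], [641.0, -23.0], [654.0, -47.0]]
```

View pics/w5.png

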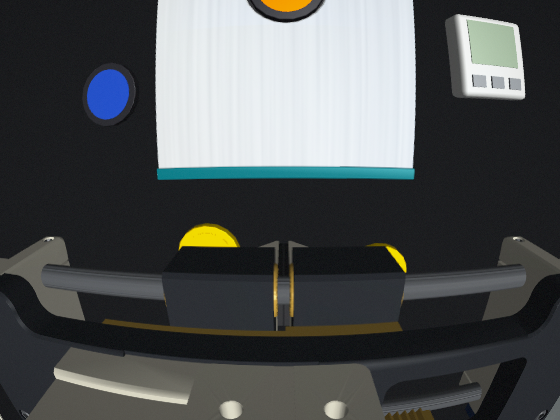

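View pics/s5.png

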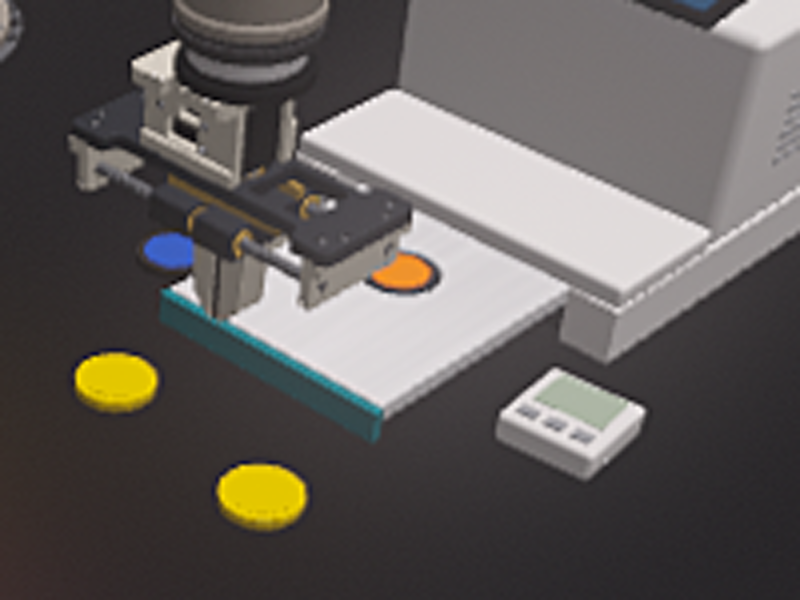

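Aligned: the teal panel spans (157–414, 173) in the wrist view, level and centred, and the disc is flush in the recess. Descend in front of the panel.

Call:
arm_command([
  {"x": 0, "y": 0, "z": -1, "roll": 0},
  {"x": 0, "y": 0, "z": -2.3, "roll": 0},
  {"x": 0, "y": 0, "z": -3.6, "roll": 0},
  {"x": 0, "y": 0, "z": -4.8, "roll": 0},
  {"x": 0, "y": 0, "z": -5.7, "roll": 0},
  {"x": 0, "y": 0, "z": -6.2, "roll": 0},
  {"x": 0, "y": 0, "z": -6.2, "roll": 0},
])

```text
time: 6.8
tool_pos: [556.0, -80.9, 15.0]
tcp_rot: [-3.14, -0.001, 1.74]
contact_force: [0.1, -0.7, 0.2]
grip_width: 0.2
```

Run:
```python
from w import *
for i in range(3):
    c=wrist('pics/w6.png');print(c['o']['time'],c['o']['tool_pos'].round(1),c['o']['tcp_rot'].round(3),c['o']['contact_force'].round(1))
b=blobs(c['img'],(80,90,40),(98,255,255),100)[0][:,0]
lo=[b[b[:,0]==u][:,1].min() for u in(200,280,360)]
print([wonz(c,(u,v),30).round(1) for u,v in zip((200,280,360),lo)])
```

```text
6.8 [556.  -80.9  15. ] [-3.14e+00 -1.00e-03  1.74e+00] [ 0.1 -0.7  0.2]
6.85 [556.5 -81.1  15.8] [-3.141 -0.     1.74 ] [0.6 0.4 0.6]
6.9 [556.9 -81.2  16.4] [3.141 0.    1.74 ] [0.1 0.  0.6]
[array([513. , -43.8,  30. ]), array([549.6, -37.8,  30. ]), array([585.9, -31.4,  30. ])]
```

Call:
arm_command([
  {"x": -0.12, "y": 0.7, "z": 0, "roll": 0},
  {"x": -0.3, "y": 1.8, "z": 0, "roll": 0},
  {"x": -0.46, "y": 2.7, "z": 0, "roll": 0},
  {"x": -0.62, "y": 3.6, "z": 0, "roll": 0},
  {"x": -0.8, "y": 4.7, "z": 0, "roll": 0},
  {"x": -1.0, "y": 5.9, "z": 0, "roll": 0},
  {"x": -1.2, "y": 7.1, "z": 0, "roll": 0},
  {"x": -1.41, "y": 8.3, "z": 0, "roll": 0},
])

```text
time: 7.62
tool_pos: [542.5, 2.3, 16.7]
tcp_rot: [3.141, 0.002, 1.741]
contact_force: [0.1, -6.6, 1.2]
grip_width: 0.6
```

Call:
arm_command([
  {"x": -0.15, "y": 0.9, "z": 0, "roll": 0},
  {"x": -0.27, "y": 1.6, "z": 0, "roll": 0},
  {"x": -0.36, "y": 2.1, "z": 0, "roll": 0},
  {"x": -0.41, "y": 2.4, "z": 0, "roll": 0},
  {"x": -0.43, "y": 2.5, "z": 0, "roll": 0},
])

```text
time: 8.03
tool_pos: [538.2, 27.4, 16.7]
tcp_rot: [3.141, 0.001, 1.741]
contact_force: [-1.1, -5.7, 3.1]
grip_width: 0.3
```

Run:
```python
from w import *
for i in range(3):
    c=wrist('pics/w7.png');print(c['o']['time'],c['o']['tool_pos'].round(1),c['o']['tcp_rot'].round(3),c['o']['contact_force'].round(1))
b=blobs(c['img'],(80,90,40),(98,255,255),100)[0][:,0]
lo=[b[b[:,0]==u][:,1].min() for u in(200,280,360)]
print([wonz(c,(u,v),30).round(1) for u,v in zip((200,280,360),lo)]);find(c)
```

```text
8.0333 [538.2  27.4  16.7] [3.141e+00 1.000e-03 1.741e+00] [-1.1 -5.7  3.1]
8.0833 [538.2  27.5  16.6] [3.141 0.    1.741] [-0.  -1.8  1.7]
8.1333 [538.2  27.5  16.5] [ 3.141 -0.     1.74 ] [-0.6 -0.7  0.2]
[array([496.8,  39.3,  30. ]), array([535.1,  45.6,  30. ]), array([573.1,  52.4,  30. ])]
```

View pics/w7.png

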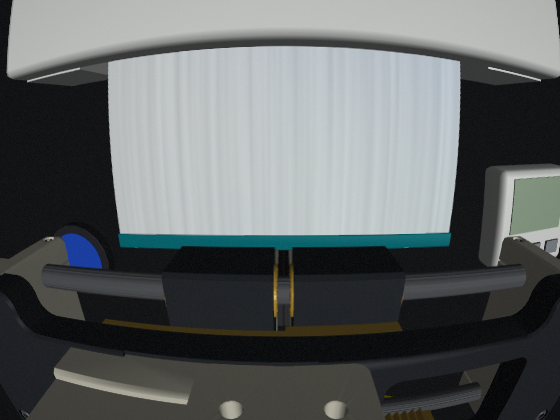

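Call:
arm_command([
  {"x": -0.03, "y": 0.2, "z": 0, "roll": 0},
  {"x": -0.08, "y": 0.45, "z": 0, "roll": 0},
  {"x": -0.12, "y": 0.7, "z": 0, "roll": 0},
  {"x": -0.15, "y": 0.9, "z": 0, "roll": 0},
  {"x": -0.15, "y": 0.9, "z": 0, "roll": 0},
])

```text
time: 8.6
tool_pos: [536.8, 35.9, 16.3]
tcp_rot: [3.142, 0.0, 1.74]
contact_force: [-0.6, -3.5, 2.7]
grip_width: 0.3
```

Call:
arm_command([
  {"x": -0.03, "y": 0.15, "z": 0, "roll": 0},
  {"x": -0.05, "y": 0.3, "z": 0, "roll": 0},
  {"x": -0.05, "y": 0.3, "z": 0, "roll": 0},
])

```text
time: 8.85
tool_pos: [536.3, 38.8, 16.3]
tcp_rot: [3.142, 0.0, 1.74]
contact_force: [-0.7, -3.9, 3.2]
grip_width: 0.6
```

Call:
arm_command([
  {"x": -0.02, "y": 0.1, "z": 0, "roll": 0},
  {"x": -0.04, "y": 0.2, "z": 0, "roll": 0},
  {"x": -0.05, "y": 0.3, "z": 0, "roll": 0},
  {"x": -0.05, "y": 0.3, "z": 0, "roll": 0},
])

```text
time: 9.18
tool_pos: [536.0, 40.5, 16.3]
tcp_rot: [3.142, 0.002, 1.74]
contact_force: [-0.5, -10.4, 2.3]
grip_width: 0.5
```

Call:
arm_command([
  {"x": -0.02, "y": 0.1, "z": 0, "roll": 0},
  {"x": -0.03, "y": 0.2, "z": 0, "roll": 0},
  {"x": -0.03, "y": 0.2, "z": 0, "roll": 0},
])

```text
time: 9.43
tool_pos: [536.0, 40.6, 16.4]
tcp_rot: [3.142, 0.005, 1.741]
contact_force: [0.1, -20.5, 2.3]
grip_width: 0.1
```

The TCP has stalled while the force climbed to 20 N, so the tray is at its end stop. Back off and check.

Call:
arm_command([
  {"x": 0.05, "y": -0.3, "z": 0, "roll": 0},
  {"x": 0.14, "y": -0.8, "z": 0, "roll": 0},
  {"x": 0.34, "y": -2, "z": 0, "roll": 0},
  {"x": 0.6, "y": -3.5, "z": 0, "roll": 0},
  {"x": 0.85, "y": -5, "z": 0.5, "roll": 0},
  {"x": 0.9, "y": -5.5, "z": 2.5, "roll": 0},
  {"x": 0.9, "y": -5.5, "z": 5.5, "roll": 0},
  {"x": 0.9, "y": -5.5, "z": 9, "roll": 0},
])

```text
time: 10.1
tool_pos: [543.3, -11.7, 105.6]
tcp_rot: [-3.138, -0.002, 1.739]
contact_force: [0.9, -0.3, -0.1]
grip_width: 0.0
```

Call:
arm_command([
  {"x": 0, "y": -3, "z": 3, "roll": 0},
  {"x": 0, "y": -6.5, "z": 4.5, "roll": 0},
  {"x": 0, "y": -10, "z": 5, "roll": 0},
  {"x": 0, "y": -13, "z": 5, "roll": 0},
  {"x": 0, "y": -15, "z": 5, "roll": 0},
  {"x": 0, "y": -15, "z": 5, "roll": 0},
  {"x": 0, "y": -15, "z": 5, "roll": 0},
  {"x": 0, "y": -15, "z": 5, "roll": 0},
])

```text
time: 10.77
tool_pos: [544.3, -160.5, 155.9]
tcp_rot: [-3.141, -0.001, 1.74]
contact_force: [-0.1, 0.8, -0.5]
grip_width: 0.5
```

Run:
```python
from w import *
for i in range(6): c=wrist('pics/w8.png')
print(c['o']['time'],c['o']['tool_pos'].round(1),c['o']['contact_force'].round(1),abs(c['o']['dq']).max())
T=bot.capture('top');S=bot.capture('scene');cv2.imwrite('pics/t8.png',T['img']);cv2.imwrite('pics/s8.png',S['img'])
b=blobs(c['img'],(80,90,40),(98,255,255),100)[0]
ctr=wonz(c,cv2.minAreaRect(b)[0],30);print('teal strip mid',ctr.round(1))
b=blobs(T['img'],(80,90,40),(98,255,255),20,(150,140,245,280))
for q in b: print('top teal',cv2.minAreaRect(q),onz(T,cv2.minAreaRect(q)[0],30).round(1))
```

```text
11.0167 [ 544.6 -160.1  156.2] [-0.1 -0.2  0.2] 0.0029546368756496206Traceback (most recent call last):
  File "<stdin>", line 5, in <module>
IndexError: list index out of range
```

View pics/w8.png

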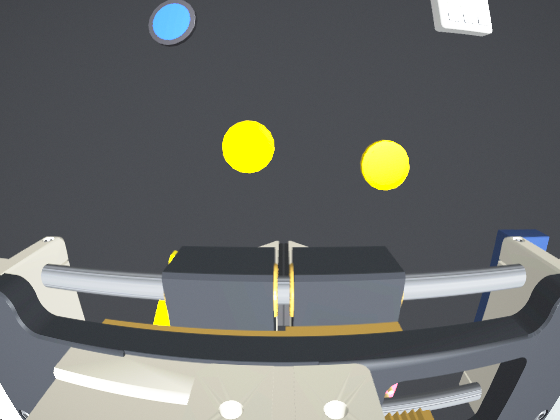

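View pics/s8.png

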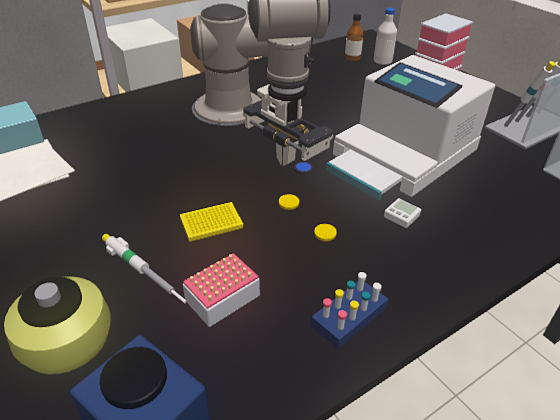

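Run:
```python
from h import *
T=cv2.imread('pics/t8.png');c=bot.capture('top');S=bot.capture('scene')
for n,k,z,roi in(('top',c,30,(150,140,245,280)),('scene',S,30,(320,140,410,200))):
  for q in blobs(k['img'],(80,60,40),(98,255,255),15,roi): print(n,onz(k,cv2.boxPoints(cv2.minAreaRect(q)),z).round(0)[:,:2].tolist())
for n,k in(('top',c),('scene',S)):
  for q in blobs(k['img'],(105,120,60),(125,255,255),40,(150,130,320,290))[:3]: print(n,'blue',onz(k,cv2.minAreaRect(q)[0],8).round(1))
cv2.imwrite('pics/t9.png',cv2.resize(c['img'][120:300,90:290],None,fx=3,fy=3,interpolation=cv2.INTER_CUBIC))
```

```text
top [[621.0, 73.0], [624.0, 60.0], [517.0, 40.0], [515.0, 53.0]]
scene [[468.0, 15.0], [448.0, 45.0], [627.0, 73.0], [642.0, 45.0]]
scene blue [[408.2  -4.7   8. ]]
```

View pics/t9.png

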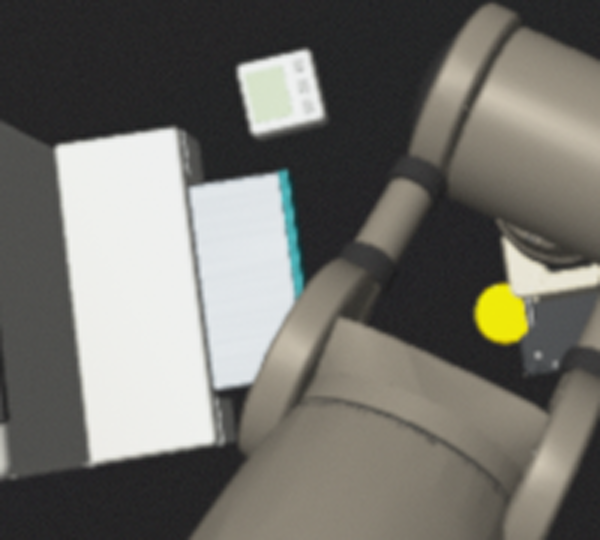

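The tray is shut. Its panel edge moved from y ≈ -35 to about 60–62 near x ≈ 622–640, in line with the 98 mm travel from the TCP. The spare is unmoved and the arm is clear, so I'm handing in.

```bash
python3 -c "
from plant import bot
print(bot.close_job())"
```

```text
the job is handed in; nothing more can be done
None
```

I pushed the amber filter about 77 mm across the deck with two slightly opened fingers until it dropped into the recess. I then pushed the tray home with the shut fingers and handed the job in at about 11 s of the 42 s allowed.

**Filter:** After the drop, the wrist picture showed the window inside the recess ring. It measured 37.3 mm across at the old height instead of 39 mm, which fits a 7 mm drop. The scene picture before closing showed the filter flush. It was out of sight inside the reader once the tray was shut, so its final rest there was not seen.

**Tray:** The push ran freely at about 4–7 N, then the tool stalled while the force rose to about 20 N, which I took as the end stop. Panel travel was about 98 mm, within the possible 90–100 mm. The 78 mm gap to the reader's front was not measured separately.

**Other things:** The spare stayed within about 2 mm of its first position. The timer, tip box, well plate, pipette and both yellow discs look unmoved in the last scene picture, but I did not measure them. The arm was clear with no contact force.

**Disagreements:** The cameras differed by 1–2 mm on the recess position, and the first top-view estimate missed the amber colour. One move call was refused because its rows left out some values; nothing moved.

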